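# Prop the tilting funnel stand and hold it upright

### The arm

A 6-joint arm with a two-finger parallel gripper is mounted at the origin on the work surface. World frame = base frame: x ahead of the robot, y to its left, z up, the work surface at z = 0. Lengths are in m, angles in rad, forces in N, time in s.
With the tool pointing down it reaches from about 0.25 to 0.775 m from the base axis. Payload 4 kg.
Tool frame: the origin (TCP) lies at the centre of the arm's flange, where the gripper is bolted on; the fingertips stand 199 mm ahead of it and the grasp point (between the pads) lies 180 mm ahead of it; z points along the fingers, y is the line along which they close (so a half turn about z gives the same grasp; the last joint's range is limited). The gripper opens to 94 mm and grips with 3 to 60 N. Pads are 16 mm wide; open, the fingers measure 119 mm over their backs; the gripper's body (75 mm by 177 mm) begins 78 mm behind the grasp point.
Start: joints at [1.22, 0.087, 1.371, -0, 1.684, -0.103], TCP at [0.135, 0.533, 0.405] pointing down, gripper open.
Joint ranges: [-3.1, 3.1], [-0.76, 2.03], [0.27, 2.55], [-1.08, 4.22], [0.17, 2.65], [-2.57, 2.57]. Speed limits (rad/s): [2.79, 2.79, 3.14, 3.14, 3.14, 3.14].

### API

Orientations are given as [roll, pitch, yaw] about the fixed x, y, z axes, in that order (R = Rz(yaw) Ry(pitch) Rx(roll)).
In Python, from bench import robot, eyes, models gives the robot as it stands.
- The arm moves only by the tool step_arm, never from a script. Its argument "commands" is a list that holds one entry, the list of rows, each a list of 7 numbers: the shift along the tool's x, y, z in mm, then the turn, a rotation vector about the tool's x, y, z in rad, then the finger opening in mm, from 0 to 94. In form: [[[tx, ty, tz, wx, wy, wz, gripper], ...]]. A call has 1 to 20 rows; each row shifts and turns the commanded pose from where the row before left it, along the tool's axes as they then stand; what a row does not reach is not made up. A row lasts 1/8 s, in which the tool goes at most 62.5 mm and 10.7 degrees, less where a joint would pass 70% of its speed; a pose out of reach is approached as far as the arm can. A call is refused whole if a number of a shift passes 62.5 or a number of a turn 0.188, either way. A call with a gripper value outside its range is refused whole. The fingers move at their own pace and stop on an object; the grip force is fixed at half the most. Time passes only in rows, so rows that do not move let the fingers close. It gives the time, the measured TCP pose, the force, the opening and the grip force at its end, in the units of the state.
- robot.get_obs(): the state, without advancing time (a new reading comes with each control period).
- eyes.snapshot(name): name is "side" or "top"; returns a dict with "color" (480x640x3 uint8, red, green, blue), "camera_matrix" (3x3 intrinsics, pixels), "eye" and "rotation" of the camera in the world. Camera axes: x right, y up, looking along -z (the intrinsics and any distortion apply to the point x, -y, -z); pixel columns grow to the right and rows downward; lengths in m; the calibration is good to about 2 mm. A picture is of the moment at which its call begins. There is no depth.
- robot.close_job(): hands the job in; it is judged then, once.
Trained networks look in a picture, given as the dict that the camera call returned (one of the last four; its "shot" number tells which), for a name from the list of things; names that differ only in an ending like _2 or _b are one class to them, and where a whole thing is asked for, a point or a joint stands for the part that bears it (a point fixed in the world has none). Each returns a list of dicts, best first, with "confidence" (0 to 1); they miss things now and then, are a little off and sometimes report something else, mostly with a low value. They report only what shows in the picture. A call takes as long as a camera call. They do not tell look-alikes from the thing itself.
- models.masks_of(picture, query): "mask" (480x640 bool, what is visible of it) and "xy" ([column, row] in pixels, amid what is visible of it).
- models.tip_of(picture, query): "xy" ([column, row] in pixels: a listed point, or the origin of a listed thing).
The state is a dict: "time": time; "joint_positions": joint angles; "qvel": joint speeds; "joint_torque": joint torques, N m; "tool_pos": TCP position; "ee_rot": TCP orientation; "wrist_force": force on the tool from outside, world axes, zero at the start; "wrist_torque": the same for the moment, N m; "width": finger opening in m; "finger_force": force on a finger pad.
Only numpy, scipy, OpenCV 4.12 (cv2) and the standard library are available. Lean on these libraries where they do the work, as an engineer would, in place of code of your own. Each camera call takes 0.05 s, during which the arm holds its last target. There are 200 camera calls.

### The job

Get the funnel stand ready for pinning: move the loose wooden heel block across the bench until its short end sits flush against the front of the stand's sill, squarely below the hub of the stand's steel kickstand. Then flip the kickstand over the top, outward and down past centre until it rests on its lower stop, and raise the leaning funnel frame upright by its round top rail, so that the kickstand's foot comes down to the block. The frame tips back if let go, so finish while still holding the rail with the frame upright; leave the dish, slate, punch and hook alone.

Things in the scene. Friction and masses are not known exactly. Their poses are not given: they have to be found in the camera images.
- landing (a point): Where the heel block belongs: point on the sill's upright front face (towards the robot), 15 mm above the bench. Stand axes: x from the face into the stand (away from the robot), y left along the face, z up. The fixed spruce sill is 130 deep, 240 wide, 30 high; its front face runs from 192.5 mm right to 47.5 mm left of this point. Stand yaw varies up to 0.3 rad.
- frame_pivot (a point): Middle of the frame's hinge axis (along y), 30 mm above the bench; stand axes. Frame: two 18 mm square spruce posts 150 mm apart, 185 mm tall, a top rail, and a tin funnel (rim 92 mm across, rim top 134 mm above the hinge, middle 45 mm behind the posts). A fixed squat glass jar stands on the sill below it.
- frame (a joint): Lean of the funnel frame, rad: 0 upright, positive away from the robot; rests at 0.4 and falls back there when let go (under 1 N at the rail holds it upright). With kickstand down and block in place, the foot meets the block at about -0.03 and stops it.
- rail_mid (a point): Middle of the frame's top rail, a plain wooden dowel 20 mm in diameter, 132 mm free length between the posts, along the stand's y. On the frame, 170 mm from the hinge axis, so it swings on a 170 mm arc. The dowel can turn in the posts about its own axis (y).
- rail: The same round top rail; origin at its middle, on its axis.
- hub (a point): Centre of the kickstand's pivot, a dark steel disc 28 mm across, 14 thick, on a hub 65 mm in front of the frame's left post, 110 mm from the frame's hinge axis along the post. Moves with the frame and has the frame's axes; the kickstand turns about x, in the frame's y-z plane.
- leg (a joint): Kickstand angle, rad: 0 folded up, leaning 0.15 rad inward (right) of the post direction; it swings over the top to the left (outward) and down to its lower stop at 3.36, 0.07 past straight down. Its weight holds it at both ends: pushed beyond about 0.5 it falls to the lower stop in about 2 s. Under 1 N near the foot moves it.
- foot (a point): Centre of the kickstand's foot, a black rubber ball 16 mm across at the end of the 10 mm round steel leg, 100.5 mm from the pivot. The leg is bent: 55 mm along the line from pivot to foot it stands 30 mm off that line (to the right while folded up), running straight from there to the foot.
- block_mid (a point): Centre (half-way up, 15 mm above the bench) of the loose spruce heel block, 70 long (its x) by 50 wide (its y) by 30 high, 120 g or so. It starts in front of the stand, 35 to 60 mm short of the sill and askew. Flush means its 50 mm end against the sill's front face: block centre 35 mm in front of the landing point.
- dish_mid (a point): Centre of a shallow pewter sorting dish, 90 mm across, 22 high, to be left alone.
- slate_mid (a point): Centre of a flat dark slate shard about 100 x 75 x 7 mm, to be left alone.
- punch_mid (a point): Middle of an iron punch lying on the bench, 125 long, 18 thick, along its x, to be left alone.
- hook_mid (a point): Middle of the shank of a galvanized wire hook lying flat, about 95 x 42 mm, wire 8 mm, to be left alone.
Things that resemble listed ones, but are neither listed nor needed, are in the scene too. Several things look just like the part that bears block_mid: the one meant starts farthest to the robot's left.

How it is judged:
On the way, in this order (a step that is already met when the one before it is completed fails the run):
1. the heel block is flush against the sill below the hub, the kickstand still folded (x of block_mid in the frame of landing between -0.038 and -0.03 m and y of block_mid in the frame of landing between -0.015 and 0.015 m and angle between the x axis of block_mid and the x axis of landing, either way round below 0.06 rad and height (world z) of block_mid below 0.019 m and angle between block_mid's own z axis and vertical below 0.05 rad and value of joint leg below 0.6 rad), for 0.2 s.
2. the kickstand is down at its lower stop, past centre (value of joint leg above 3.22 rad), for 0.2 s.
3. the frame is upright, held by its rail (value of joint frame between -0.07 and 0.07 rad and contact force between the fingers and rail above 0.2 N), for 0.2 s.
At the end, for the whole second after the job is handed in: Fingers still hold the top rail (over 0.2 N); frame at rest within 0.07 rad of upright; kickstand at its lower stop (over 3.22 rad); heel block flat on the bench, end within 3 mm of the sill, square within 0.06 rad, within 15 mm sideways of the landing point (all of step 3 and x of block_mid in the frame of landing between -0.038 and -0.03 m and y of block_mid in the frame of landing between -0.015 and 0.015 m and angle between the x axis of block_mid and the x axis of landing, either way round below 0.06 rad and height (world z) of block_mid below 0.019 m and angle between block_mid's own z axis and vertical below 0.05 rad and value of joint leg above 3.22 rad and velocity of joint frame between -0.1 and 0.1 rad/s); the arm keeps its last pose, push and grip.
It fails at once if the sorting dish is shifted by more than 30 mm (distance of dish_mid from where it was at the start of the episode above 0.03 m).
It fails at once if the slate shard is shifted by more than 30 mm (distance of slate_mid from where it was at the start of the episode above 0.03 m).
It fails at once if the iron punch is shifted by more than 30 mm (distance of punch_mid from where it was at the start of the episode above 0.03 m).
It fails at once if the hook is shifted by more than 30 mm (distance of hook_mid from where it was at the start of the episode above 0.03 m).
It also fails if it takes over 59 s, if anything falls off the work surface, if the arm or the gripper's body presses on something with over 40 N, if the wrist force passes 120 N, or if a joint passes its speed limit or range.

## Working session

There is one attempt and no reset: what is moved stays moved. The work goes in short steps, Python scripts to look and compute and a tool call to move; the robot and the scene stay as the last step left them, time stands still between calls to the robot, and variables do not carry over. Pictures are saved under pics/ and viewed, at most 10 in all, crops included, and the job is handed in when it is done.

Besides the shell and the picture viewer there is one more tool, called after "Request:" as name(argument=value, ...) on one line, values as JSON. step_arm: Moves the arm, as the interface text tells. Its arguments: {"type":"object","properties":{"commands":{"type":"array"}},"required":["commands"]}

```bash
ls; mkdir -p pics; cat > h.py <<'E'
import numpy as np, cv2
from bench import robot, eyes, models
from scipy.spatial.transform import Rotation as Rn
def ray(s,px):
    K=np.array(s["camera_matrix"]);d=np.linalg.inv(K)@[px[0],px[1],1.]
    d=np.array(s["rotation"])@[d[0],-d[1],-d[2]]
    return np.array(s["eye"]),d/np.linalg.norm(d)
def onz(s,px,z):
    e,d=ray(s,px);return e+d*(z-e[2])/d[2]
def proj(s,P):
    p=np.array(s["rotation"]).T@(np.array(P)-s["eye"]);p=np.array([p[0],-p[1],-p[2]])
    q=np.array(s["camera_matrix"])@p;return q[:2]/q[2]
def tri(s1,p1,s2,p2):
    a,u=ray(s1,p1);b,v=ray(s2,p2)
    t=np.linalg.lstsq(np.c_[u,-v],b-a,rcond=None)[0]
    return (a+u*t[0]+b+v*t[1])/2,np.linalg.norm(a+u*t[0]-b-v*t[1])
def save(s,n,crop=None,k=1):
    im=s["color"][:,:,::-1]
    if crop: x0,y0,x1,y1=crop;im=im[y0:y1,x0:x1]
    cv2.imwrite("pics/"+n,cv2.resize(im,None,fx=k,fy=k,interpolation=cv2.INTER_CUBIC))
E
python3 - <<'E'
from h import *
np.set_printoptions(precision=4,suppress=True)
S={n:eyes.snapshot(n) for n in("top","side")}
for n,s in S.items():
    save(s,n+"0.png");print(n,s["eye"],np.array(s["rotation"]).round(3).tolist(),np.array(s["camera_matrix"]).tolist(),[k for k in s])
for q in "landing frame_pivot rail_mid hub foot block_mid dish_mid slate_mid punch_mid hook_mid".split():
    for n,s in S.items():
        print(q,n,[(np.round(r["xy"],1).tolist(),round(r["confidence"],2)) for r in models.tip_of(s,q)])
print(robot.get_obs())
E
```

```text
pics
top [0.4231 0.0148 0.9699] [0.067, -0.021, -1.565] [[458.7117684469025, 0.0, 315.28397489978954], [0.0, 458.7117684469025, 240.60030266351302], [0.0, 0.0, 1.0]] ['color', 'camera_matrix', 'eye', 'rotation', 'shot']
side [ 0.3491 -0.6452  0.5711] [1.021, -0.022, -0.175] [[476.26213944081695, 0.0, 318.42392869723903], [0.0, 476.26213944081695, 243.26647498395926], [0.0, 0.0, 1.0]] ['color', 'camera_matrix', 'eye', 'rotation', 'shot']
landing top [([310.7, 211.2], 0.8)]
landing side [([352.2, 309.6], 0.86), ([339.0, 406.3], 0.41)]
frame_pivot top [([341.8, 187.9], 0.68), ([347.1, 136.5], 0.55)]
frame_pivot side [([388.2, 321.9], 0.84)]
rail_mid top [([318.0, 245.9], 0.2)]
rail_mid side [([438.4, 244.3], 0.7), ([462.2, 438.0], 0.26)]
hub top [([308.3, 188.8], 0.89)]
hub side [([367.5, 240.0], 0.93)]
foot top [([316.8, 153.7], 0.72)]
foot side [([404.0, 194.7], 0.62)]
block_mid top [([376.3, 323.2], 0.69), ([429.1, 334.4], 0.66)]
block_mid side [([206.2, 453.4], 0.92), ([319.3, 325.3], 0.8), ([236.0, 381.8], 0.7)]
dish_mid top [([408.8, 248.0], 0.56)]
dish_mid side [([341.7, 406.5], 0.86)]
slate_mid top [([231.0, 200.1], 0.63)]
slate_mid side [([349.0, 264.5], 0.94), ([441.5, 238.0], 0.67)]
punch_mid top [([444.1, 176.3], 0.59)]
punch_mid side [([463.8, 438.4], 0.97), ([370.9, 242.3], 0.26)]
hook_mid top [([229.8, 252.5], 0.51)]
hook_mid side [([297.4, 266.9], 0.46)]
{'time': 1.1, 'joint_positions': array([ 1.2199,  0.0872,  1.3707, -0.    ,  1.6836, -0.1031]), 'qvel': array([ 0.0004, -0.0012, -0.0004,  0.0008, -0.0002, -0.0007]), 'joint_torque': array([  0.0006, -34.0054, -30.2606,   0.0717,   0.0237,   0.    ]), 'tool_pos': array([0.1349, 0.5332, 0.4047]), 'ee_rot': array([3.1415, 0.    , 2.8938]), 'wrist_force': array([ 0.2123, -0.151 , -0.0577]), 'wrist_torque': array([ 0.0004, -0.0167,  0.0168]), 'finger_force': 0.0, 'width': 0.09359852674427672}
```

View pictures.

View pics/top0.png

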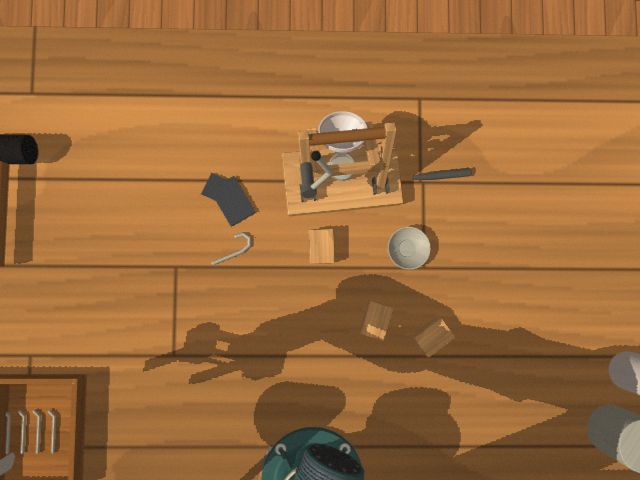

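View pics/side0.png

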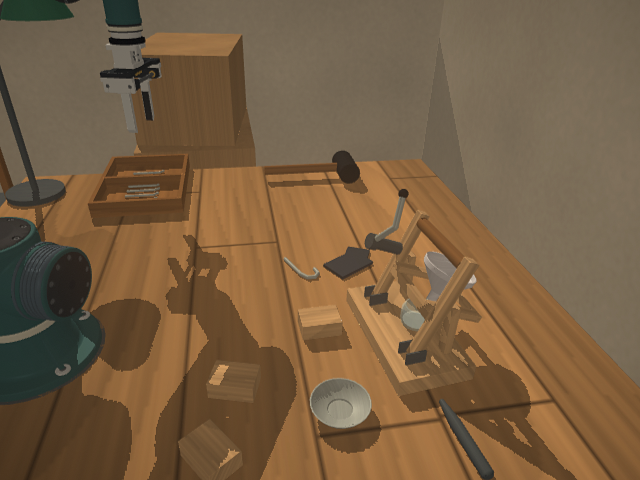

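```bash
python3 - <<'E'
from h import *
np.set_printoptions(precision=4,suppress=True)
T=eyes.snapshot("top");S=eyes.snapshot("side")
save(T,"t1.png",(275,120,415,270),4)
for q,a,b in [("landing",(310.7,211.2),(352.2,309.6)),("hub",(308.3,188.8),(367.5,240)),("foot",(316.8,153.7),(404,194.7)),("pivot",(341.8,187.9),(388.2,321.9)),("block",(322,247),(319.3,325.3)),("dish",(408.8,248),(341.7,406.5)),("slate",(231,200),(349,264.5)),("hook",(229.8,252.5),(297.4,266.9)),("punch",(444.1,176.3),(463.8,438.4))]:
    print(q,*tri(T,a,S,b))
for q in ("rail_mid","foot","hub","landing"):
  for s in (T,S): print(q,[(np.round(r["xy"],1).tolist(),round(r["confidence"],2)) for r in models.tip_of(s,q)])
for r in models.masks_of(S,"rail"): print("railmask",r["xy"],r["confidence"],r["mask"].sum())
for r in models.masks_of(T,"block_mid"):
  m=r["mask"].astype(np.uint8);c=max(cv2.findContours(m,0,1)[0],key=cv2.contourArea)
  print("blk",r["xy"],r["confidence"],m.sum(),cv2.minAreaRect(c))
  print([onz(T,p,.03)[:2].round(4).tolist() for p in cv2.boxPoints(cv2.minAreaRect(c))])
for p in [(288,215),(404,203)]: print("sill top front",onz(T,p,.03))
print("rail ends top",proj(T,[.6,0,.18]))
E
```

```text
Traceback (most recent call last):
  File "h.py", line 15, in tri
    t=np.linalg.lstsq(np.c_[u,-v],b-a,rcond=None)[0]
      ~~~~~~~~~~~~~~~^^^^^^^^^^^^^^^^^^^^^^^^^^^^
numpy.linalg.LinAlgError: Incompatible dimensions
```

View pics/t1.png

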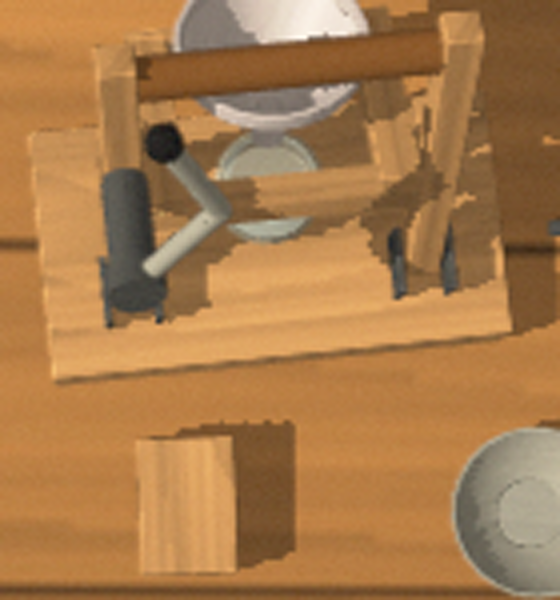

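```bash
python3 - <<'E'
import re
t=open('h.py').read()
t=t.replace('def ray','def M(s): return Rn.from_euler("xyz",s["rotation"]).as_matrix()\ndef ray',1).replace('np.array(s["rotation"])','M(s)')
open('h.py','w').write(t)
E
python3 - <<'E'
from h import *
np.set_printoptions(precision=4,suppress=True)
T=eyes.snapshot("top");S=eyes.snapshot("side")
for q,a,b in [("landing",(310.7,211.2),(352.2,309.6)),("hub",(308.3,188.8),(367.5,240)),("foot",(316.8,153.7),(404,194.7)),("block",(322,247),(319.3,325.3)),("dish",(408.8,248),(341.7,406.5)),("slate",(231,200),(349,264.5)),("hook",(229.8,252.5),(297.4,266.9)),("punch",(444.1,176.3),(463.8,438.4))]:
    print(q,*tri(T,a,S,b))
for s in (T,S): print([(np.round(r["xy"],1).tolist(),round(r["confidence"],2)) for r in models.tip_of(s,"rail_mid")])
for r in models.masks_of(T,"block_mid"):
  m=r["mask"].astype(np.uint8);c=max(cv2.findContours(m,0,1)[0],key=cv2.contourArea)
  print("blk",r["xy"],r["confidence"],m.sum(),cv2.minAreaRect(c))
C=lambda *p:[275+p[0]/4,120+p[1]/4]
a,b=[onz(T,C(*p),.03) for p in [(55,380),(512,332)]];print("sill",a,b,np.linalg.norm(a-b))
u=(b-a)/np.linalg.norm(a-b);yaw=np.arctan2(u[0],-u[1]);L=a+u*.0475;print("yaw",yaw,"landing",L)
# u = -y_stand
B=np.array([onz(T,C(*p),.03) for p in [(137,438),(233,436),(236,572),(140,573)]]);print("block",B,B.mean(0))
d=(B[0]+B[1]-B[2]-B[3]);print("block yaw",np.arctan2(d[1],d[0]))
x=np.array([np.cos(yaw),np.sin(yaw),0]);y=np.array([-x[1],x[0],0])
print("block in stand",(B.mean(0)-L)@x,(B.mean(0)-L)@y)
# frame pivot from rail: rail center at pivot+170*(sin.4 x+cos.4 z)
zr=.03+.17*np.cos(.4)
r1,r2=[onz(T,C(*p),zr) for p in [(137,77),(443,47)]];R=(r1+r2)/2;print("rail",r1,r2,R,np.linalg.norm(r1-r2),"stand",(R-L)@x,(R-L)@y)
print("rail side px",proj(S,r1),proj(S,r2))
h=tri(T,(308.3,188.8),S,(367.5,240))[0];f=tri(T,(316.8,153.7),S,(404,194.7))[0]
for p in(h,f):print("hub/foot stand",(p-L)@x,(p-L)@y,p[2])
print(robot.get_obs()["time"])
E
```

```text
landing [0.5434 0.0056 0.0187] 0.009240996941605286
hub [0.5638 0.012  0.1611] 0.011306129687949617
foot [ 0.6086 -0.0015  0.2482] 0.0034769182281103126
block [ 0.4737 -0.0193  0.0116] 2.814296072736843e-05
dish [ 0.4731 -0.2008  0.0167] 0.0012839262593392121
slate [0.5729 0.1738 0.0016] 0.00024102601410736396
hook [0.4614 0.1735 0.0064] 0.0004166666257730968
punch [ 0.6253 -0.2774  0.0156] 0.0004818671612595616
[([348.0, 136.9], 0.75)]
[([439.6, 241.9], 0.79), ([346.7, 264.9], 0.61)]
blk [375.0, 321.1] 0.92 923 ((375.9717102050781, 319.84906005859375), (26.785306930541992, 35.43901824951172), 15.945395469665527)
blk [429.8, 336.4] 0.61 1013 ((432.53997802734375, 336.7200622558594), (28.20000457763672, 36.80000305175781), 53.13010025024414)
blk [320.9, 244.0] 0.6 848 ((321.07330322265625, 245.978759765625), (34.30980682373047, 25.16792869567871), 87.87889862060547)
sill [0.5383 0.0501 0.03  ] [ 0.5652 -0.1863  0.03  ] 0.2379798341334628
yaw 0.11329783595080416 landing [0.5436 0.0029 0.03  ]
block [[ 0.5086  0.0077  0.03  ]
 [ 0.51   -0.0417  0.03  ]
 [ 0.4401 -0.0434  0.03  ]
 [ 0.4393  0.0057  0.03  ]] [ 0.4745 -0.0179  0.03  ]
block yaw 0.026490688148823043
block in stand -0.07106712808588354 -0.012873893334388249
rail [0.6517 0.0099 0.1866] [ 0.6666 -0.1235  0.1866] [ 0.6591 -0.0568  0.1866] 0.13422891052433641 stand 0.10799899317587473 -0.07241848608555491
rail side px [423.1596 223.4589] [465.9876 267.3189]
hub/foot stand 0.021019035153719577 0.006719416161642815 0.16110881210203074
hub/foot stand 0.06408960529332265 -0.011732628212059231 0.24820131023909225
1.45
```

Candidates for the block, by top-view pixel: (321,246), (375,321) and (432,337). The one at (321,246) is farthest left (largest y), and the close crop confirms it sits just ahead of the sill, so I'm taking that one. The stand yaw is about 0.113.

Request:
step_arm(commands=[[[0,0,0,0,0,-0.137,94],[0,0,0,0,0,-0.137,94],[-25.4,-46.7,8.7,0,0,0,94],[-25.4,-46.7,8.7,0,0,0,94],[-25.4,-46.7,8.7,0,0,0,94],[-25.4,-46.7,8.7,0,0,0,94],[-25.4,-46.7,8.7,0,0,0,94],[-25.4,-46.7,8.7,0,0,0,94],[-25.4,-46.7,8.7,0,0,0,94],[-25.4,-46.7,8.7,0,0,0,94],[-25.4,-46.7,8.7,0,0,0,94],[-25.4,-46.7,8.7,0,0,0,94],[-25.4,-46.7,8.7,0,0,0,94],[-25.4,-46.7,8.7,0,0,0,94],[0,0,0,0,0,0,94],[0,0,0,0,0,0,94]]])

```text
time: 3.45
tool_pos: [0.4541, -0.0188, 0.3003]
ee_rot: [3.141, -0.0, -3.116]
wrist_force: [-0.4, -0.0, -0.6]
width: 0.0939
finger_force: 0.0
```

Request:
step_arm(commands=[[[0,0,30,0,0,0,94],[0,0,30,0,0,0,94],[0,0,23,0,0,0,94],[0,0,10,0,0,0,94],[0,0,0,0,0,0,94],[0,0,0,0,0,0,40],[0,0,0,0,0,0,40],[0,0,0,0,0,0,40],[0,0,0,0,0,0,40],[0,0,0,0,0,0,40],[0,0,0,0,0,0,40]]])

```text
time: 4.82
tool_pos: [0.4543, -0.0189, 0.2074]
ee_rot: [3.141, 0.0, -3.115]
wrist_force: [-0.5, 1.5, 2.3]
width: 0.0499
finger_force: 29.8
```

Request:
step_arm(commands=[[[0,0,0,0,0,-0.044,40],[0,0,0,0,0,-0.043,40],[-8,3,0,0,0,0,40],[-8,3,0,0,0,0,40],[-8,3,0,0,0,0,40],[-7,2.5,0,0,0,0,40],[0,0,0,0,0,0,40],[0,0,0,0,0,0,40]]])

```text
time: 5.82
tool_pos: [0.4845, -0.0037, 0.2074]
ee_rot: [3.141, 0.003, -3.028]
wrist_force: [1.7, 1.1, 0.9]
width: 0.05
finger_force: 29.8
```

```bash
python3 - <<'E'
from h import *
T=eyes.snapshot("top");S=eyes.snapshot("side")
save(S,"s2.png",(270,180,430,300+20),4);o=robot.get_obs();print(o["tool_pos"],o["wrist_force"])
E
```

```text
[ 0.48422615 -0.00389516  0.20744889] [1.44288226 0.40082815 1.71933945]
```

View pics/s2.png

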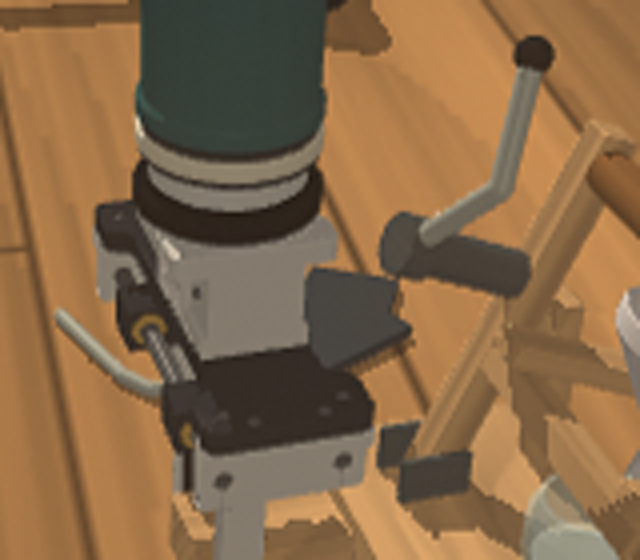

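The side crop shows the gripper body (right edge at about crop 370) clear of the hub (about crop 405,245), and the kickstand still folded. Next I'll push gently until the block meets the sill.

Request:
step_arm(commands=[[[-1.5,0,0,0,0,0,40],[-1.5,0,0,0,0,0,40],[-1,0,0,0,0,0,40],[0,0,0,0,0,0,40]]])

```text
time: 6.42
tool_pos: [0.4868, -0.0037, 0.2074]
ee_rot: [3.141, -0.004, -3.028]
wrist_force: [-4.7, -0.5, 8.0]
width: 0.05
finger_force: 29.9
```

Request:
step_arm(commands=[[[-1,0,0,0,0,0,40],[-1,0,0,0,0,0,40],[0,0,0,0,0,0,40]]])

```text
time: 6.8
tool_pos: [0.4887, -0.0035, 0.2074]
ee_rot: [3.141, -0.004, -3.028]
wrist_force: [-5.1, -0.6, 7.5]
width: 0.0499
finger_force: 29.8
```

Request:
step_arm(commands=[[[-1,0,0,0,0,0,40],[0,0,0,0,0,0,40]]])

```text
time: 7.05
tool_pos: [0.4895, -0.0034, 0.2074]
ee_rot: [3.141, -0.005, -3.028]
wrist_force: [-6.0, -0.9, 8.6]
width: 0.0501
finger_force: 29.8
```

Request:
step_arm(commands=[[[-1,0,0,0,0,0,40],[-1,0,0,0,0,0,40],[0,0,0,0,0,0,40]]])

```text
time: 7.42
tool_pos: [0.4904, -0.0034, 0.2074]
ee_rot: [3.141, -0.01, -3.028]
wrist_force: [-12.0, -2.1, 13.2]
width: 0.0498
finger_force: 29.9
```

Request:
step_arm(commands=[[[-1,0,0,0,0,0,40],[0,0,0,0,0,0,40]]])

```text
time: 7.68
tool_pos: [0.4909, -0.0033, 0.2074]
ee_rot: [3.141, -0.012, -3.028]
wrist_force: [-13.7, -3.3, 14.3]
width: 0.0498
finger_force: 29.9
```

Request:
step_arm(commands=[[[0,0,0,0,0,0,70],[0,0,0,0,0,0,70],[0,0,0,0,0,0,70],[0,0,0,0,0,0,70],[0,0,-25,0,0,0,70],[10,0,-50,0,0,0,70],[50,0,-50,0,0,0,70],[55,0,0,0,0,0,70],[55,0,0,0,0,0,70],[0,0,0,0,0,0,70]]])

```text
time: 8.93
tool_pos: [0.328, -0.0214, 0.3263]
ee_rot: [-3.141, 0.001, -3.03]
wrist_force: [0.6, -0.0, 0.2]
width: 0.0701
finger_force: 0.0
```

```bash
python3 - <<'E'
from h import *
T=eyes.snapshot("top");save(T,"t3.png",(275,110,415,255),4)
for q in("hub","foot"):print(q,[(np.round(r["xy"],1).tolist(),round(r["confidence"],2)) for r in models.tip_of(T,q)])
o=robot.get_obs();print(o["tool_pos"],o["ee_rot"],o["wrist_force"])
E
```

```text
hub [([309.4, 188.8], 0.63)]
foot [([315.3, 152.9], 0.88)]
[ 0.33122031 -0.02155953  0.32685451] [-3.14134910e+00  1.53406866e-03 -3.02840690e+00] [0.43347932 0.02649762 0.38002203]
```

View pics/t3.png

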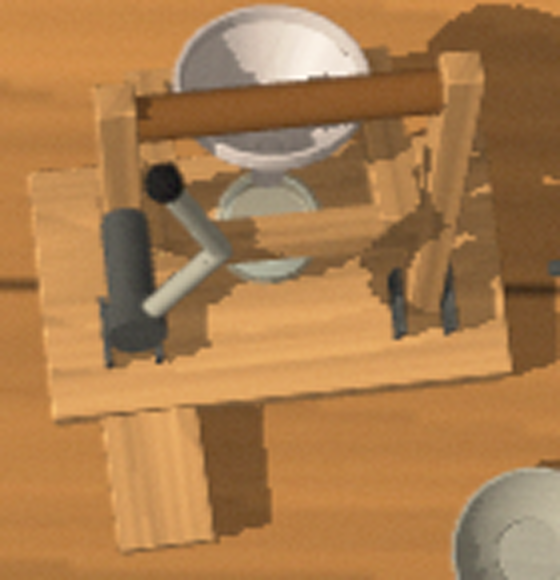

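The picture shows the block end flush on the sill edge (crop 105–198, row ~412), square to it and about 3 mm right of the landing. The kickstand is still folded with its foot at (163,183). Next is the flip, with the fingers closed.

Request:
step_arm(commands=[[[0,-30,-50,0,0,0,0],[0,-30,-50,0,0,0,0],[-45,0,0,0,0,0,0],[-45,0,0,0,0,0,0],[-45,0,0,0,0,0,0],[-45,0,0,0,0,0,0],[-45,0,0,0,0,0,0],[-30,0,0,0,0,0,0],[-20,0,0,0,0,0,0],[0,0,0,0,0,0,0],[0,0,0,0,0,0,0]]])

```text
time: 10.45
tool_pos: [0.6112, -0.05, 0.4255]
ee_rot: [3.141, -0.002, -3.028]
wrist_force: [-0.2, -0.4, 0.3]
width: 0.0006
finger_force: 0.0
```

Request:
step_arm(commands=[[[0,12,0,0,0,0,0],[0,12,0,0,0,0,0],[0,12,0,0,0,0,0],[0,12,0,0,0,0,0],[0,12,0,0,0,0,0],[0,12,0,0,0,0,0],[0,12,0,0,0,0,0],[0,12,0,0,0,0,0],[0,0,0,0,0,0,0],[0,0,0,0,0,0,0],[0,0,0,0,0,0,0],[0,0,0,0,0,0,0]]])

```text
time: 11.95
tool_pos: [0.5998, 0.0449, 0.4265]
ee_rot: [-3.142, 0.0, -3.029]
wrist_force: [0.6, -0.5, -0.5]
width: 0.0001
finger_force: 0.0
```

```bash
python3 - <<'E'
from h import *
S=eyes.snapshot("side");save(S,"s4.png",(280,150,480,320),3.5)
for q in("hub","foot","rail_mid"):print(q,[(np.round(r["xy"],1).tolist(),round(r["confidence"],2)) for r in models.tip_of(S,q)])
E
```

```text
hub [([371.4, 241.5], 0.91)]
foot [([341.7, 249.7], 0.92)]
rail_mid [([438.0, 242.0], 0.87)]
```

View pics/s4.png

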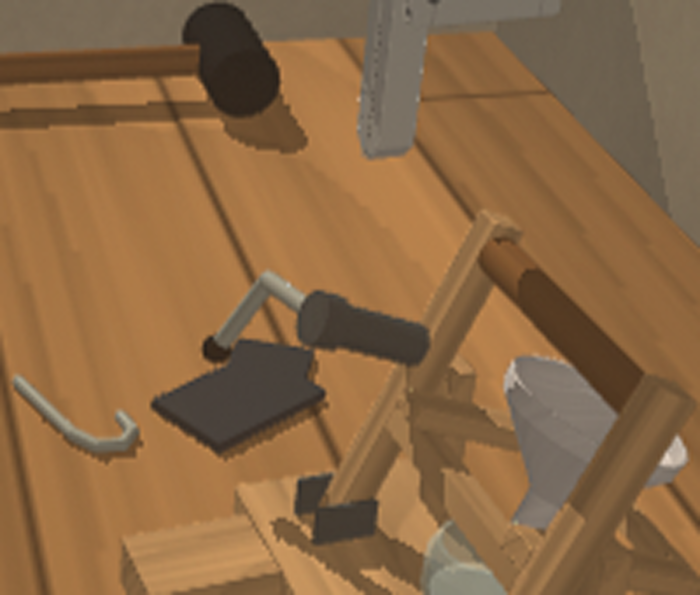

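The side crop shows the kickstand past the top and falling (foot at about crop 215,348), with the block in place. I'll turn above the rail while it settles.

Request:
step_arm(commands=[[[0,0,-20,0,0,0.1745,60],[0,0,-20,0,0,0.1745,60],[0,0,0,0,0,0.1745,60],[0,0,0,0,0,0.1745,60],[0,0,0,0,0,0.1745,60],[0,0,0,0,0,0.1745,60],[0,0,0,0,0,0.1745,60],[0,0,0,0,0,0.1745,60],[0,0,0,0,0,0.1745,60],[-27,12,0,0,0,0,60],[-27,12,0,0,0,0,60],[-27,12,0,0,0,0,60],[-27,11,0,0,0,0,60],[0,0,0,0,0,0,60],[0,0,0,0,0,0,60]]])

```text
time: 14.02
tool_pos: [0.6585, -0.0562, 0.4664]
ee_rot: [-3.141, -0.001, 1.685]
wrist_force: [-0.2, -0.2, -0.2]
width: 0.0599
finger_force: 0.0
```

```bash
python3 - <<'E'
from h import *
S=eyes.snapshot("side");T=eyes.snapshot("top");save(S,"s5.png",(280,150,480,320),3.5)
for s in(T,S):
 for q in("hub","foot","rail_mid"):print(q,[(np.round(r["xy"],1).tolist(),round(r["confidence"],2)) for r in models.tip_of(s,q)])
E
```

```text
hub []
foot []
rail_mid [([346.2, 136.6], 0.5)]
hub [([373.2, 243.2], 0.58)]
foot [([351.3, 293.7], 0.85)]
rail_mid [([438.6, 243.6], 0.58), ([370.5, 242.5], 0.31)]
```

View pics/s5.png

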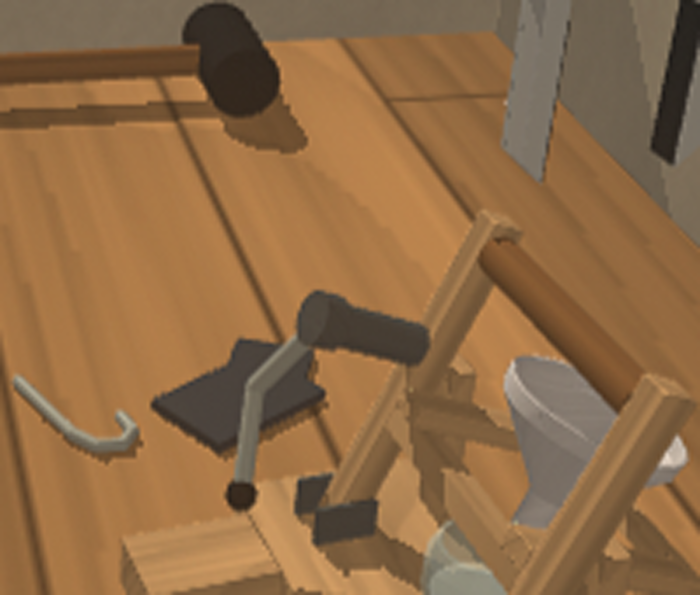

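Kickstand is hanging near its lower stop (foot at crop 240,493), and the fingers straddle the rail from above. Descending and closing.

Request:
step_arm(commands=[[[0,0,30,0,0,0,60],[0,0,30,0,0,0,60],[0,0,25,0,0,0,60],[0,0,14,0,0,0,60],[0,0,0,0,0,0,60],[0,0,0,0,0,0,10],[0,0,0,0,0,0,10],[0,0,0,0,0,0,10],[0,0,0,0,0,0,10],[0,0,0,0,0,0,10]]])

```text
time: 15.68
tool_pos: [0.6585, -0.0567, 0.3678]
ee_rot: [-3.141, 0.0, 1.684]
wrist_force: [-1.1, 0.2, 0.6]
width: 0.0193
finger_force: 30.0
```

```bash
python3 - <<'E'
from h import *
S=eyes.snapshot("side")
for q in("hub","foot"):print(q,[(np.round(r["xy"],1).tolist(),round(r["confidence"],2)) for r in models.tip_of(S,q)])
x=np.array([.9936,.113,0]);y=np.array([-.113,.9936,0]);L=np.array([.5436,.0029,0])
for leg in(3.36,3.2,3.0,2.8):
  a=leg-.15;u=.11+.1005*np.cos(a);v=.001+.1005*np.sin(a)
  P=L+x*(.042+u*np.sin(.4)-.065*np.cos(.4))+y*v+np.array([0,0,.03+u*np.cos(.4)+.065*np.sin(.4)])
  print(leg,proj(S,P))
P=L+x*(.042+.11*np.sin(.4)-.065*np.cos(.4))+np.array([0,0,.03+.11*np.cos(.4)+.065*np.sin(.4)]);print("hub",proj(S,P))
E
```

```text
hub []
foot [([352.7, 291.4], 0.59)]
3.36 [350.41195002 293.38758735]
3.2 [347.38080048 287.93695227]
3.0 [344.6134287  279.87046286]
2.8 [343.00885254 270.71560597]
hub [374.32956002 243.6022399 ]
```

Request:
step_arm(commands=[[[0,-6.4,-2.4,0,0,0,10],[0,-6.3,-2.4,0,0,0,10],[0,-6.6,-1.9,0,0,0,10],[0,-6.5,-1.8,0,0,0,10],[0,-6.7,-1.4,0,0,0,10],[0,-6.6,-1.3,0,0,0,10],[0,-6.8,-0.9,0,0,0,10],[0,-6.7,-0.8,0,0,0,10],[0,-5,-0.3,0,0,0,10],[0,-5,-0.2,0,0,0,10],[0,-3.4,0,0,0,0,10],[0,0,0,0,0,0,10],[0,0,0,0,0,0,10],[0,0,0,0,0,0,10]]])

```text
time: 17.58
tool_pos: [0.5932, -0.064, 0.3811]
ee_rot: [3.141, -0.0, 1.684]
wrist_force: [0.3, 2.0, 4.2]
width: 0.0191
finger_force: 30.0
```

```bash
python3 - <<'E'
from h import *
S=eyes.snapshot("side");save(S,"s6.png",(280,150,480,320),3.5)
for q in("hub","foot","rail_mid"):print(q,[(np.round(r["xy"],1).tolist(),round(r["confidence"],2)) for r in models.tip_of(S,q)])
x=np.array([.9936,.113,0]);y=np.array([-.113,.9936,0]);L=np.array([.5436,.0029,0])
for th in(.07,0,-.03):
  a=3.21;u=.11+.1005*np.cos(a);v=.001+.1005*np.sin(a);s,c=np.sin(th),np.cos(th)
  pt=lambda u,n,v:proj(S,L+x*(.042+u*s+n*c)+y*v+np.array([0,0,.03+u*c-n*s]))
  print(th,"foot",pt(u,-.065,v),"hub",pt(.11,-.065,.001),"post top",pt(.185,0,.0025))
E
```

```text
hub [([343.0, 251.8], 0.89)]
foot [([345.3, 304.8], 0.81)]
rail_mid [([399.1, 239.6], 0.92)]
0.07 foot [345.44577619 303.17928165] hub [351.13449465 252.76587849] post top [393.77774138 210.12671373]
0 foot [344.86510101 305.27249141] hub [346.55434763 255.56604122] post top [386.48125453 210.78099215]
-0.03 foot [344.66867999 306.16431959] hub [344.64122523 256.84122139] post top [383.31581005 211.21559256]
```

View pics/s6.png

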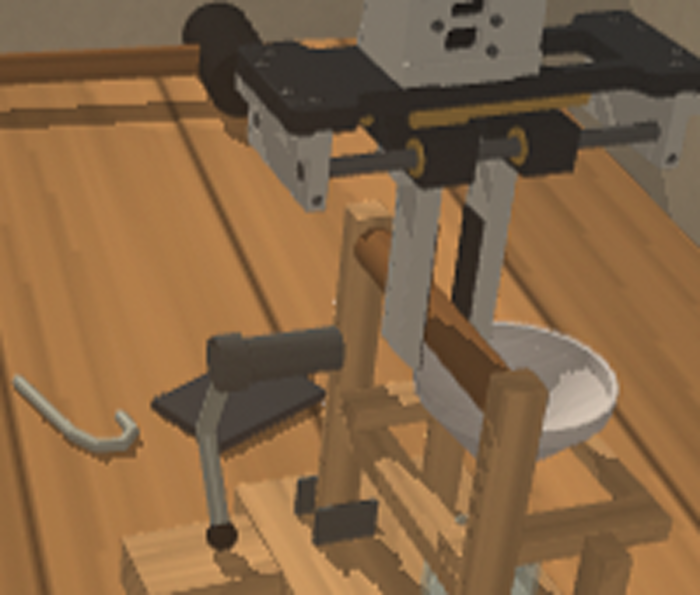

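The side crop shows the frame upright: the post top at full-image (385,210) matches about 0 rad lean. The kickstand foot is over the block (345,305), the block is against the sill, and the fingers hold the rail. Handing in.

```bash
python3 -c "
from bench import robot
print(robot.close_job())"
```

```text
the job is handed in; nothing more can be done
None
```

I handed the job in at about 18 s of robot time, and the verdict wasn't reported: the last pictures show the heel block flush against the sill (about 3 mm right of the landing), the kickstand down at its lower stop, and the frame held upright by its rail at about 0 rad.

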